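# Offer up the second handle scale over the pins of a knife

## Robot

A 7-joint arm with a two-finger parallel gripper is mounted at the origin on the work surface. World frame = base frame: x ahead of the robot, y to its left, z up, the work surface at z = 0. Lengths are in m, angles in rad, forces in N, time in s.
With the tool pointing down it reaches from about 0.425 to 0.95 m from the base axis. Payload 16.7 kg.
Tool frame: the origin (TCP) lies midway between the tips of the shut fingers; the grasp point (between the pads) lies 19 mm behind it; z points along the fingers, y is the line along which they close (so a half turn about z gives the same grasp; the last joint's range is limited). The gripper opens to 94 mm and grips with 3 to 60 N. Pads are 16 mm wide; open, the fingers measure 119 mm over their backs; the gripper's body (75 mm by 177 mm) begins 78 mm behind the grasp point.
Start: joints at [-1.442, 0.426, 0.074, 1.606, -0.034, 1.111, -0.067], TCP at [0.185, 0.649, 0.167] pointing down, gripper open.
Joint ranges: [-2.85, 2.85], [-0.5, 2.14], [-1.23, 1.37], [0.21, 2.46], [-1.02, 4.16], [0.16, 2.05], [-2.73, 2.73]. Speed limits (rad/s): [1.89, 1.89, 2.39, 2.39, 3.01, 3.01, 3.01].

## Interface

Orientations are given as a 3x3 rotation matrix whose columns are the frame's x, y, z axes.
In Python, from plant import env gives the robot as it stands.
- The arm moves only by the shell command python3 -m creep 'ROWS' [OPENING] [FORCE]. ROWS is text: rows parted by semicolons, each of 4 numbers parted by spaces: the shift along the world's x, y, z each as a share of 0.5 m, from -1 to 1, then the turn about the world's z as a share of 180 degrees, from -1 to 1. A call has 1 to 20 rows; each row is the pose to reach, as a shift and turn from the pose commanded when the call began, turning the shorter way round; what a row does not reach only later rows make up. A row lasts 1/12 s, in which the tool goes at most 41.7 mm and 7.16 degrees, less where a joint would pass 70% of its speed; a pose out of reach is approached as far as the arm can. A call with a number of a shift or a turn outside -1 to 1 is refused whole. A call with a gripper value outside its range is refused whole. OPENING is the opening, from 0 (shut) to 1 (fully open), set as the call begins (- or left out, the last holds). The fingers move at their own pace and stop on an object; FORCE is the grip in N (left out, the last holds). Time passes only in rows, so rows that repeat a pose let the fingers close. It gives the time, the measured TCP pose, the force, the opening and the grip force at its end, in the units of the state.
- env.get_state(): the state, without advancing time (a new reading comes with each control period).
- env.snapshot(name): name is "scene" or "top" or "wrist"; returns (picture, depth): 420x560x3 uint8, red, green, blue; 420x560 float32, m along the optical axis (not along the pixel's ray), 0 where there is no reading.
- env.calibration(name): a dict with "camera_matrix" (3x3 intrinsics, pixels), "world_from_camera" (4x4, takes a point from camera to world coordinates); the wrist camera has in their place "T_tool_cam" (4x4, takes a point from camera to tool coordinates, whose origin is the TCP and whose axes are the flange's). Camera axes: x right, y down, z forward; pixel columns grow to the right and rows downward; lengths in m; the calibration is good to about 2 mm. A picture is of the moment at which its call begins: read the wrist's pose just before it. calibration takes no time and is no camera call.
- env.sign_off(): hands the job in; it is judged then, once.
The state is a dict: "clock": time; "qpos": joint angles; "joint_vel": joint speeds; "tau": joint torques, N m; "tool_pos": TCP position; "tool_rot": TCP orientation; "contact_force": force on the tool from outside, world axes, zero at the start; "moment": the same for the moment, N m; "finger_gap": opening from 0.0 (shut) to 1.0 (fully open); "grasp_force": force on a finger pad.
Only numpy, scipy, OpenCV 4.12 (cv2) and the standard library are available. Lean on these libraries where they do the work, as an engineer would, in place of code of your own. Each camera call takes 0.05 s, during which the arm holds its last target. There are 200 camera calls.

## Task

Build up the knife handle in the jig: stand the thin brass pin from the pin block in the front (blade-side) hole of the tang, right down to the bottom, and let go of it; then stand the wider brass tube in the butt-end hole in the same way. Then take the loose drilled wooden scale, carry it over the things standing on the bench and offer it up: finish while holding it level and still about a centimetre above the tops of the pin and the tube, touching neither, its small hole over the pin and its large hole over the tube, so that the cutler can check the fit before it is pressed home. Leave all other things as they lie.

Things in the scene. Friction and masses are not known exactly. Their poses are not given: they have to be found in the camera images.
- jig: fixed plywood glue-up jig with the knife lying flat in it. Board 240 x 100 x 18 mm, on it the lower wooden scale (127 x 38 x 10 mm), on that the 4 mm steel tang (top 32 mm above the bench). Origin on the bench under the handle's middle; x along the knife towards the blade, z up. A toggle clamp up to 62 mm above the bench holds the blade, 130 mm from the origin towards +x
- jig_front (a point): centre of the front (blade-side) handle hole, at the top face of the tang, 32 mm above the bench; axes as the jig. The hole is 10.5 mm wide, with a 2 mm countersink at the top, made for the 8 mm pin, and goes straight down through tang and scale into the board: 28 mm deep, closed at the bottom, so that the seated pin stands 32 mm proud
- jig_butt (a point): the butt-end hole, likewise at the top face of the tang, 76 mm behind the front hole along the knife: 14.5 mm wide with a 2 mm countersink, made for the 12 mm tube, 28 mm deep; same axes
- pin_mid (a point): the pin: solid brass, 8 mm across, 60 mm long, both ends slightly bevelled; this point is its centre, half-way up, z along it. At the start it stands upright in a closed hole of the wooden pin block, its lower 22 mm in the hole (1 mm of play all round), its top 68 mm above the bench
- tube_mid (a point): the thong tube: brass, 12 mm outside, 60 mm long, its top end open; this point is its centre, half-way up, z along it. At the start it stands upright in the pin block's middle hole, its lower 22 mm in the hole, its top 68 mm above the bench, 46 mm from the pin
- pin_block: dark wooden pin block, fixed to the bench, 136 x 42 x 30 mm; origin under its centre, x along its length, z up. Along its length stand the pin (46 mm from the centre on the +x side), the tube (at the centre) and two thin 5 mm brass pins fixed in it, 53 mm above the bench (42 and 56 mm from the centre on the -x side; not used)
- scale_mid (a point): the loose drilled handle scale: a flat pale wooden slab 127 x 38 x 10 mm, 45 g, lying flat on the bench; this point is its centre, half-way up. x along its length towards the end with the small hole, z up. It can be gripped across its 38 mm width between the holes
- scale_small (a point): centre of the scale's small (10.5 mm) through hole at its underside, 38 mm from the middle towards the scale's +x end
- scale_large (a point): centre of the scale's large (14.5 mm) through hole at its underside, 38 mm from the middle towards the other end
- blank: an undrilled spare blank of the same wood and size (127 x 38 x 10 mm), lying flat at the robot's right; origin at the centre of its underside
- stake: stepped round steel bench stake (a small anvil), 104 mm across the foot, 85 mm tall, standing in the middle of the bench; origin at the centre of its foot
- tin: closed round metal tin with a paper label, 82 mm across, 88 mm tall, middle of the bench; origin at the centre of its foot
- jar: small amber glass jar with a dark lid, 66 mm across, 85 mm tall, middle of the bench; origin at the centre of its foot
- hammer: hammer lying towards the far side of the bench; origin in its middle, on the bench; x along the handle
- screwdriver: screwdriver lying towards the far right of the bench; origin in its middle, on the bench; x along it
- file: flat file with a wooden handle, 325 mm long, lying towards the far right of the bench; origin about half-way along, on the bench; x along it
Mind the look-alikes: they are no part of the job. Leave any blue, orange or red look-alike of the part that bears scale_mid alone.

How it is judged:
On the way, in this order (a step that is already met when the one before it is completed fails the run):
1. the pin stands at the bottom of the front hole, let go (horizontal distance between pin_mid and jig_front below 0.004 m and z of pin_mid in the frame of jig_front between -0.003 and 0.0055 m and angle between pin_mid's own z axis and vertical below 0.14 rad and contact force between pin and the fingers below 0.05 N), for 0.2 s.
2. the tube stands at the bottom of the butt-end hole, let go, the pin still in its hole (all of step 1 and horizontal distance between tube_mid and jig_butt below 0.004 m and z of tube_mid in the frame of jig_butt between -0.003 and 0.0055 m and angle between tube_mid's own z axis and vertical below 0.14 rad and contact force between tube and the fingers below 0.05 N), for 0.2 s.
At the end, for the whole second after the job is handed in: Pin and tube stand free in their own holes (4 mm of centre, 3 mm of bottom, 8 degrees). The scale is held in the fingers, still, level to 7 degrees, touching neither them nor the jig, underside 3 to 20 mm above their tops, small hole within 5 mm of the pin's axis, large hole of the tube's (all of step 2 and horizontal distance between scale_small and pin_mid below 0.005 m and z of scale_small in the frame of jig_front between 0.035 and 0.052 m and horizontal distance between scale_large and tube_mid below 0.005 m and z of scale_large in the frame of jig_butt between 0.035 and 0.052 m and angle between scale_mid's own z axis and vertical below 0.12 rad and contact force between scale and the fingers above 0.5 N and contact force between scale and pin below 0.02 N and contact force between scale and tube below 0.02 N and contact force between scale and jig below 0.02 N and linear speed of scale below 0.02 m/s); the arm keeps its last pose, push and grip.
It fails at once if a thing standing in the middle of the bench is disturbed (moved over 20 mm) (distance of any of stake, tin, jar from where it was at the start of the episode above 0.02 m).
It fails at once if a thing lying on the bench is disturbed (moved over 20 mm) (distance of any of blank, hammer, screwdriver, file from where it was at the start of the episode above 0.02 m).
It also fails if it takes over 72 s, if anything falls off the work surface, if the arm or the gripper's body presses on something with over 40 N, if the wrist force passes 120 N, or if a joint passes its speed limit or range.

## Working session

There is one attempt and no reset: what is moved stays moved. The work goes in short steps, Python scripts to look and compute and a shell command to move; the robot and the scene stay as the last step left them, time stands still between calls to the robot, and variables do not carry over. Pictures are saved under pics/ and viewed, at most 12 in all, crops included, and the job is handed in when it is done.

```bash
ls; mkdir -p pics; python3 - <<'E'
from plant import env
import cv2,numpy as np
s=env.get_state();print({k:np.round(v,3).tolist() for k,v in s.items()})
for n in ("top","scene"):
    im,d=env.snapshot(n);np.savez(f"pics/{n}0.npz",im=im,d=d);cv2.imwrite(f"pics/{n}0.png",im[:,:,::-1]);c=env.calibration(n);print(n,c)
print(env.calibration("wrist"))
E
```

```text
pics
{'clock': 0.0, 'qpos': [-1.443, 0.427, 0.074, 1.607, -0.034, 1.111, -0.067], 'joint_vel': [0.001, 0.001, -0.001, 0.0, 0.0, -0.001, -0.0], 'tau': [-0.0, -93.579, 3.667, -45.423, -0.049, 0.02, 0.0], 'tool_pos': [0.185, 0.649, 0.166], 'tool_rot': [[-0.962, 0.274, -0.0], [0.274, 0.962, -0.001], [-0.0, -0.001, -1.0]], 'contact_force': [0.338, -0.702, -0.086], 'moment': [-0.066, 0.028, 0.031], 'grasp_force': 0.0, 'finger_gap': 0.997}
top {'camera_matrix': array([[403.06770914,   0.        , 280.47790139],
       [  0.        , 403.06770914, 213.04449448],
       [  0.        ,   0.        ,   1.        ]]), 'world_from_camera': array([[ 1.25981944e-03, -9.97334149e-01,  7.29589502e-02,
         4.29436649e-01],
       [-9.99937107e-01, -4.43306250e-04,  1.12065174e-02,
        -1.18329656e-01],
       [-1.11442993e-02, -7.29684798e-02, -9.97271982e-01,
         1.11999015e+00],
       [ 0.00000000e+00,  0.00000000e+00,  0.00000000e+00,
         1.00000000e+00]])}
scene {'camera_matrix': array([[442.99291818,   0.        , 268.99685601],
       [  0.        , 442.99291818, 215.85806759
[... 151 characters left out ...]
428154, -0.35369175,  0.38092676, -0.50547397],
       [-0.02323892, -0.75807242, -0.65175621,  0.71797267],
       [ 0.        ,  0.        ,  0.        ,  1.        ]])}
{'camera_matrix': array([[339.99682357,   0.        , 277.70960871],
       [  0.        , 339.99682357, 211.54751797],
       [  0.        ,   0.        ,   1.        ]]), 'T_tool_cam': array([[-1.47205445e-04, -9.71580851e-01, -2.36707895e-01,
         6.88712911e-02],
       [ 9.99999974e-01, -1.01744239e-04, -2.04271542e-04,
        -3.14925455e-04],
       [ 1.74382654e-04, -2.36707919e-01,  9.71580841e-01,
        -2.17888086e-01],
       [ 0.00000000e+00,  0.00000000e+00,  0.00000000e+00,
         1.00000000e+00]])}
```

View pics/top0.png

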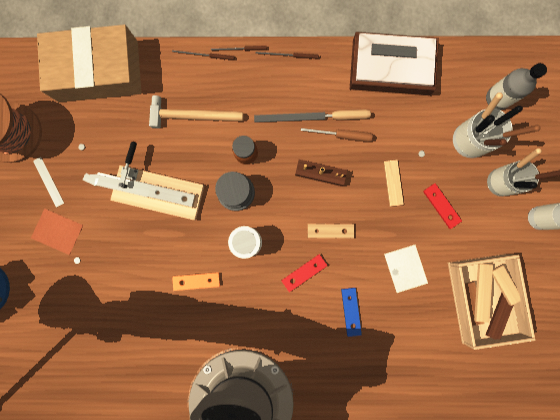

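View pics/scene0.png

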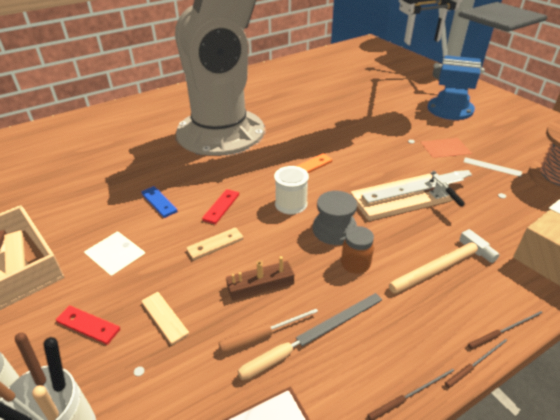

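The pale drilled scale is at (331,231). The look-alikes are orange (196,282), red (305,272) and (442,206), blue (351,311), and the undrilled blank (394,183). Only (331,231) is both pale and drilled. I'll confirm it in one enlarged crop, along with the block and jig.

```bash
cat > h.py <<'E'
from plant import env
import cv2,numpy as np
def ray(n,uv,st=None):
    c=env.calibration(n);K=c["camera_matrix"]
    if n=="wrist":
        T=np.eye(4);T[:3,:3]=st["tool_rot"];T[:3,3]=st["tool_pos"];M=T@c["T_tool_cam"]
    else: M=c["world_from_camera"]
    d=M[:3,:3]@np.linalg.inv(K)@np.array([uv[0],uv[1],1.]);return M[:3,3],d
def onz(n,uv,z,st=None):
    o,d=ray(n,uv,st);return o+d*(z-o[2])/d[2]
def tri(rays):
    A=0;b=0
    for o,d in rays:
        d=d/np.linalg.norm(d);P=np.eye(3)-np.outer(d,d);A=A+P;b=b+P@o
    return np.linalg.solve(A,b)
def proj(n,p,st=None):
    c=env.calibration(n)
    if n=="wrist":
        T=np.eye(4);T[:3,:3]=st["tool_rot"];T[:3,3]=st["tool_pos"];M=T@c["T_tool_cam"]
    else: M=c["world_from_camera"]
    q=c["camera_matrix"]@(M[:3,:3].T@(np.asarray(p)-M[:3,3]));return q[:2]/q[2]
E
python3 - <<'E'
from h import *
t=np.load("pics/top0.npz")["im"];s=np.load("pics/scene0.npz")["im"]
def c(im,u,v,w,h,k): return cv2.resize(im[v:v+h,u:u+w],None,fx=k,fy=k,interpolation=cv2.INTER_CUBIC)
a=np.hstack([c(t,290,150,80,100,5)[:, :400],c(t,110,150,100,125,4)[:500]])
cv2.imwrite("pics/crop1.png",a[:,:,::-1])
E
```

```text
(no output)
```

View pics/crop1.png

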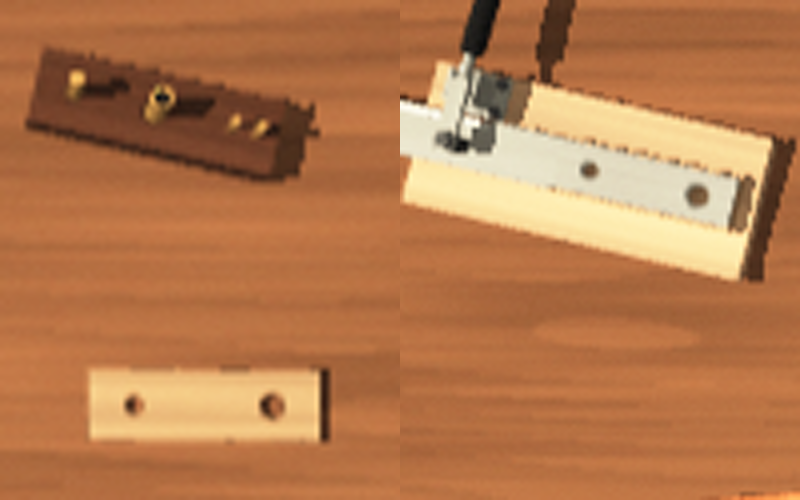

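The crop confirms it: pale slab with small hole at (316.8,231) on the left and large hole at (344.4,231). Pin top is at (305.4,165.5), tube top at (322.4,169), front hole at (157.2,192.5), butt hole at (184.2,199).

```bash
python3 - <<'E'
from h import *
k=lambda x,y,f,u,v:((x+.5)/f-.5+u,(y+.5)/f-.5+v)
P={'pin':(k(77,76,5,290,150),.068),'tube':(k(163,93,5,290,150),.068),'small':(k(134,405,5,290,150),.010),'large':(k(272,406,5,290,150),.010),'front':(k(189,170,4,110,150),.032),'butt':(k(297,196,4,110,150),.032)}
R={n:onz("top",*v) for n,v in P.items()}
for n,p in R.items(): print(n,p.round(4),'scene',proj("scene",p).round(1),'r',np.hypot(*p[:2]).round(3))
for a,b in (('pin','tube'),('small','large'),('front','butt')):
    e=R[a]-R[b];print(a,b,np.linalg.norm(e).round(4),np.degrees(np.arctan2(e[1],e[0])).round(1))
s=np.load("pics/scene0.npz")["im"];c=cv2.resize(s[165:305,180:480],None,fx=2.6,fy=2.6,interpolation=cv2.INTER_CUBIC)
for n,p in R.items():
    q=(proj("scene",p)-[180,165]+.5)*2.6;cv2.drawMarker(c,tuple(int(x) for x in q),(255,0,255),0,8,1)
cv2.imwrite("pics/crop2.png",c[:,:,::-1])
E
```

```text
pin [ 0.6341 -0.1711  0.068 ] scene [281.  256.6] r 0.657
tube [ 0.625  -0.2163  0.068 ] scene [259.5 262.6] r 0.661
small [ 0.4623 -0.2047  0.01  ] scene [229.6 234.8] r 0.506
large [ 0.4618 -0.2805  0.01  ] scene [200. 247.] r 0.54
front [0.5661 0.231  0.032 ] scene [400.6 188.4] r 0.611
butt [0.5483 0.1568 0.032 ] scene [373.5 194.6] r 0.57
pin tube 0.0462 78.6
small large 0.0758 89.6
front butt 0.0763 76.5
```

View pics/crop2.png

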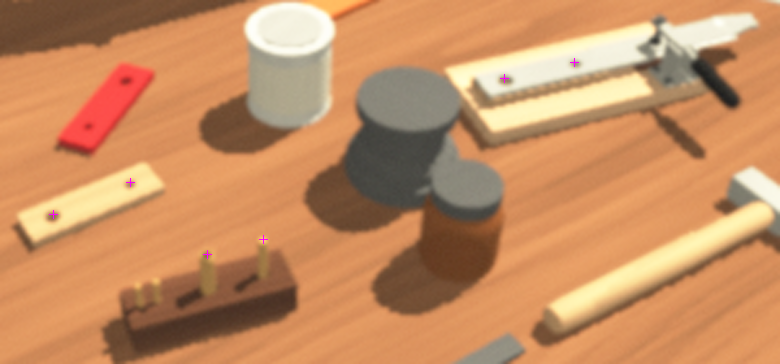

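Positions agree in both views and the spacings match (46, 76, 76 mm). Heading to a hover above the pin, closing direction across the block.

```bash
python3 -m creep '.45 -.82 .1 -.475;.45 -.82 .1 -.475;.45 -.82 .1 -.475;.45 -.82 .1 -.475;.45 -.82 .1 -.475;.45 -.82 .1 -.475;.45 -.82 .1 -.475;.45 -.82 .1 -.475;.45 -.82 .1 -.475;.45 -.82 .1 -.475;.45 -.82 .1 -.475;.45 -.82 .1 -.475;.45 -.82 .1 -.475;.45 -.82 .1 -.475' 0.4 25; python3 -m creep '.45 -.82 -.1 0;.45 -.82 -.1 0;.45 -.82 -.1 0;.45 -.82 -.1 0;.45 -.82 -.1 0;.45 -.82 -.1 0;.45 -.82 -.1 0;.45 -.82 -.1 0;.45 -.82 -.1 0;.45 -.82 -.1 0;.45 -.82 -.1 0;.45 -.82 -.1 0;.45 -.82 -.1 0;.45 -.82 -.1 0;.45 -.82 -.1 0;.45 -.82 -.1 0;.45 -.82 -.1 0'
python3 - <<'E'
from h import *
s=env.get_state();im,d=env.snapshot("wrist");print(s["clock"],s["tool_pos"].round(4) if hasattr(s["tool_pos"],'round') else s["tool_pos"],np.round(s["tool_rot"],3))
for n,p in dict(pin=[.6341,-.1711,.068],tube=[.625,-.2163,.068]).items(): print(n,proj("wrist",p,s).round(1))
np.save("pics/w1.npy",im);cv2.imwrite("pics/w1.png",im[:,:,::-1])
E
```

```text
clock: 1.27
tool_pos: [0.4102, 0.2388, 0.2172]
tool_rot: [[0.198, 0.98, -0.0], [0.98, -0.198, 0.0], [0.0, -0.0, -1.0]]
contact_force: [-0.6, 0.8, -0.3]
finger_gap: 0.4
grasp_force: 0.0
clock: 2.68
tool_pos: [0.6352, -0.169, 0.1674]
tool_rot: [[0.195, 0.981, 0.0], [0.981, -0.195, 0.001], [0.001, 0.0, -1.0]]
contact_force: [-0.5, 0.1, 0.3]
finger_gap: 0.397
grasp_force: 0.0
2.6833 [ 0.6352 -0.169   0.1674] [[ 0.195  0.981  0.   ]
 [ 0.981 -0.195  0.001]
 [ 0.001  0.    -1.   ]]
pin [277.5 204.5]
tube [277.5 250.1]
```

View pics/w1.png

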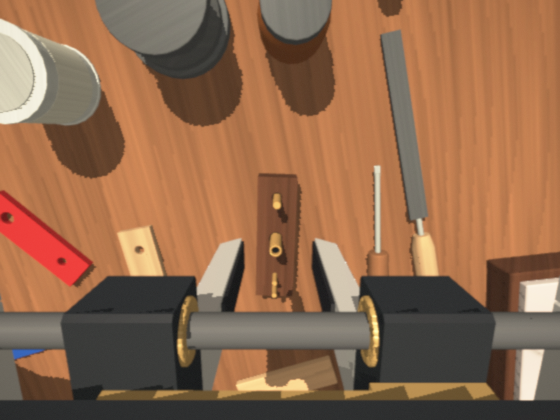

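Wrist view: pin near (277,201), tube near (275,244), block below, matching predictions to a few pixels. Next I measure the brass tops more exactly.

```bash
python3 - <<'E'
from h import *
im=np.load("pics/w1.npy");c=cv2.resize(im[180:310,240:315],None,fx=5,fy=5,interpolation=cv2.INTER_CUBIC)[:600]
cv2.imwrite("pics/crop3.png",c[:,:,::-1])
E
```

```text
(no output)
```

View pics/crop3.png

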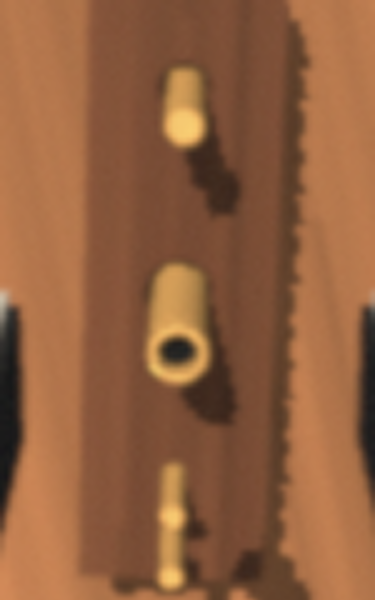

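Pin top at (276.4,205.2), tube top at (275.2,250.0).

```bash
python3 - <<'E'
from h import *
s=env.get_state()
p=onz("wrist",(276.4,205.2),.068,s);t=onz("wrist",(275.2,250.),.068,s);e=p-t
print(p,t,np.linalg.norm(e),np.degrees(np.arctan2(e[1],e[0])))
print("share",(p-s["tool_pos"])/.5, (.041-s["tool_pos"][2])/.5)
E
```

```text
[ 0.6329077  -0.17189293  0.068     ] [ 0.62282542 -0.21609761  0.068     ] 0.04533988500038059 77.15167067752827
share [-0.00468153 -0.00512521 -0.19897868] -0.25297868125649897
```

```bash
python3 -m creep '-.0045 -.003 -.16 0;-.0045 -.003 -.16 0;-.0045 -.003 -.16 0;-.0045 -.003 -.16 0;-.0045 -.003 -.16 0;-.0045 -.003 -.16 0'
```

```text
clock: 3.23
tool_pos: [0.6343, -0.1727, 0.0897]
tool_rot: [[0.198, 0.98, 0.003], [0.98, -0.198, -0.0], [0.0, 0.003, -1.0]]
contact_force: [0.3, -0.6, 0.4]
finger_gap: 0.398
grasp_force: 0.0
```

```bash
python3 -m creep '-.001 0.001 -.05 0;-.001 0.001 -.092 0;-.001 0.001 -.092 0;-.001 0.001 -.092 0;-.001 0.001 -.092 0;-.001 0.001 -.092 0;-.001 0.001 -.092 0'; python3 -m creep '0 0 0 0;0 0 0 0;0 0 0 0;0 0 0 0;0 0 0 0;0 0 0 0' 0.0 25
```

```text
clock: 3.82
tool_pos: [0.6332, -0.1721, 0.0427]
tool_rot: [[0.198, 0.98, 0.002], [0.98, -0.198, -0.0], [0.0, 0.002, -1.0]]
contact_force: [-0.5, -0.8, -1.4]
finger_gap: 0.405
grasp_force: 0.0
clock: 4.32
tool_pos: [0.6323, -0.1719, 0.0411]
tool_rot: [[0.198, 0.98, -0.0], [0.98, -0.198, 0.0], [-0.0, -0.0, -1.0]]
contact_force: [1.2, 0.8, -1.5]
finger_gap: 0.019
grasp_force: 0.0
```

Gap 0.019, below the pin's 0.085: it may have missed. I'll look.

```bash
python3 - <<'E'
from h import *
s=env.get_state();print(s["clock"],s["finger_gap"],s["grasp_force"])
w,_=env.snapshot("wrist");c,_=env.snapshot("scene");t,_=env.snapshot("top")
np.savez("pics/m.npz",w=w,c=c,t=t)
k=lambda im,u,v,w,h,f:cv2.resize(im[v:v+h,u:u+w],(400,400),interpolation=cv2.INTER_CUBIC)
o=np.hstack([k(w,200,140,150,150,0),k(c,215,205,100,100,0)])
cv2.imwrite("pics/m.png",o[:,:,::-1])
E
```

```text
4.3167 0.01947703402407796 0.0
```

View pics/m.png

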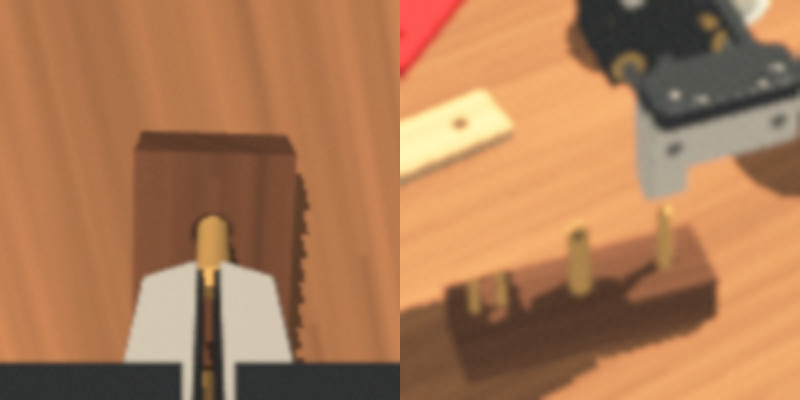

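```bash
python3 - <<'E'
from h import *
s=env.get_state();R=np.array(s["tool_rot"]);p=np.array(s["tool_pos"]);print(p)
for x in(-.008,0,.008):
  for z in (0,-.02,-.04): print(x,z,proj("wrist",p+R@[x,0,z],s).round(1))
print("scene tcp",proj("scene",p),"pin mid",proj("scene",[.6329,-.1719,.05]),proj("scene",[.6329,-.1719,.068]))
im,d=env.snapshot("wrist");print(d[205:262:4,265:292:3].round(3))
im,d=env.snapshot("scene")
C=env.calibration("scene")
for u,v in((281,245),(280,250),(279,252),(278,254),(281,258),(281,264),(281,268)):
    o,r=ray("scene",(u,v));print(u,v,im[v,u],(o+r*d[v,u]).round(4))
E
```

```text
[ 0.63235432 -0.17192419  0.04114082]
-0.008 0 [278.7 244.5]
-0.008 -0.02 [278.8 255.2]
-0.008 -0.04 [278.9 268. ]
0 0 [278.7 233.1]
0 -0.02 [278.8 242.9]
0 -0.04 [278.9 254.6]
0.008 0 [278.7 221.6]
0.008 -0.02 [278.8 230.3]
0.008 -0.04 [278.9 240.9]
scene tcp [280.22865938 265.25936158] pin mid [280.35169043 262.47109817] [280.29385048 256.36671047]
[[0.235 0.235 0.235 0.234 0.233 0.235 0.234 0.233 0.233]
 [0.235 0.236 0.236 0.236 0.235 0.233 0.234 0.235 0.235]
 [0.234 0.236 0.235 0.235 0.235 0.235 0.236 0.235 0.236]
 [0.    0.237 0.236 0.236 0.236 0.237 0.237 0.237 0.236]
 [0.237 0.237 0.237 0.237 0.242 0.24  0.236 0.238 0.237]
 [0.238 0.237 0.236 0.24  0.231 0.231 0.233 0.239 0.238]
 [0.239 0.238 0.239 0.229 0.223 0.222 0.225 0.24  0.237]
 [0.239 0.239 0.238 0.22  0.213 0.214 0.215 0.239 0.24 ]
 [0.24  0.24  0.24  0.209 0.206 0.206 0.206 0.24  0.241]
 [0.183 0.183 0.183 0.182 0.186 0.187 0.183 0.183 0.182]
 [0.177 0.176 0.177 0.176 0.181 0.181 0.177 0.177 0.176]
 [0.171 0.171 0.171 0.17  0.175 0.175 0.17  0.17  0.172]
 [0.166 0.165 0.164 0.168 0.169 0.17  0.164 0.166 0.165]
 [0.159 0.161 0.159 0.164 0.163 0.164 0.16  0.16  0.161]
 [0.156 0.156 0.156 0.159 0.159 0.159 0.157 0.155 0.155]]
281 245 [174 166 150] [ 0.7081 -0.2173  0.1865]
280 250 [175 167 149] [ 0.6448 -0.1799  0.1006]
279 252 [175 166 148] [ 0.6434 -0.1814  0.0947]
278 254 [197 165 137] [ 0.6428 -0.1834  0.0897]
281 258 [222 167  95] [ 0.6382 -0.1735  0.0688]
281 264 [176 133  76] [ 0.6392 -0.1743  0.0524]
281 268 [178 134  78] [ 0.6367 -0.1728  0.0373]
```

Wrist and scene depth agree that the finger tips really sit about 44 mm behind the reported TCP. They are at z≈0.085, above the pin top at 0.068, while the block top measures correctly. The fingers closed on air and nothing moved. I'll use the measured tip offset: open, then descend 43 mm in steps.

```bash
python3 -m creep '0 0 0 0;0 0 0 0;0 0 0 0;0 0 0 0;0.001 0 -.03 0;0.001 0 -.05 0;0.001 0 -.05 0;0.001 0 -.05 0;0.001 0 -.05 0' 0.4; python3 - <<'E'
from h import *
s=env.get_state();R=np.array(s["tool_rot"]);p=np.array(s["tool_pos"])
im,d=env.snapshot("wrist");C=env.calibration("wrist")
# points of the fingers: near columns either side, tool-frame lowest
v,u=np.mgrid[200:300:2,180:380:2];D=d[v,u]
M=C["T_tool_cam"];q=np.linalg.inv(C["camera_matrix"])@np.stack([u.ravel(),v.ravel(),np.ones(u.size)])*D.ravel()
t=(M[:3,:3]@q).T+M[:3,3];ok=(D.ravel()>0)&(t[:,2]<-.02)&(abs(t[:,0])<.03)
print(p.round(4),s["contact_force"]);t=t[ok]
for sg in(1,-1):
    a=t[t[:,1]*sg>0];print(len(a),np.percentile(a[:,2],[90,95,99]),np.percentile(a[:,0],[5,95]),np.percentile(a[:,1]*sg,[2,98]))
E
```

```text
clock: 5.32
tool_pos: [0.6328, -0.1721, 0.0161]
tool_rot: [[0.198, 0.98, -0.0], [0.98, -0.198, -0.0], [-0.0, -0.0, -1.0]]
contact_force: [-0.0, -0.0, 0.6]
finger_gap: 0.402
grasp_force: 0.0
[ 0.6328 -0.1721  0.0161] [-0.00269408 -0.01219749  0.60257824]
582 [-0.04791109 -0.04280581 -0.02980296] [-0.00193315  0.00963002] [0.0006406  0.02948435]
588 [-0.04806033 -0.04152327 -0.02875326] [-0.00255651  0.0096996 ] [0.00052698 0.0310127 ]
```

Tip offset confirmed at about −0.043, so the tips are now at 0.059. Down 17 mm more, then grip.

```bash
python3 -m creep '0 0 -.02 0;0 0 -.034 0;0 0 -.034 0;0 0 -.034 0;0 0 -.034 0' 0.4; python3 -m creep '0 0 0 0;0 0 0 0;0 0 0 0;0 0 0 0;0 0 0 0;0 0 0 0' 0.0 25
```

```text
clock: 5.78
tool_pos: [0.6328, -0.172, -0.0009]
tool_rot: [[0.198, 0.98, -0.0], [0.98, -0.198, -0.0], [-0.0, -0.0, -1.0]]
contact_force: [-0.6, -0.0, 0.5]
finger_gap: 0.401
grasp_force: 0.0
clock: 6.28
tool_pos: [0.6329, -0.1719, -0.0007]
tool_rot: [[0.198, 0.98, 0.0], [0.98, -0.198, 0.0], [0.0, 0.0, -1.0]]
contact_force: [-0.3, 0.2, 0.4]
finger_gap: 0.082
grasp_force: 25.0
```

Pin gripped (gap 0.082, 25 N). Lift and carry over to the jig.

```bash
python3 -m creep '0 0 .1 0;0 0 .2 0;0 0 .28 0;0 0 .28 0;0 0 .28 0;-.02 .1 .28 0;-.134 .806 .28 0;-.134 .806 .28 0;-.134 .806 .28 0;-.134 .806 .28 0;-.134 .806 .28 0;-.134 .806 .28 0;-.134 .806 .28 0;-.134 .806 .28 0;-.134 .806 .28 0;-.134 .806 .28 0;-.134 .806 .28 0;-.134 .806 .28 0;-.134 .806 .28 0;-.134 .806 .28 0'; python3 -m creep '0 0 -.07 0;0 0 -.07 0;0 0 -.07 0;0 0 -.07 0;0 0 -.07 0;0 0 -.07 0'; python3 - <<'E'
from h import *
s=env.get_state();im,d=env.snapshot("wrist");p=np.array(s["tool_pos"]);print(p,s["grasp_force"])
print("pred front/butt",proj("wrist",[.5661,.231,.032],s),proj("wrist",[.5483,.1568,.032],s))
print("pin axis bottom",proj("wrist",p+[0,0,.0087],s))
np.save("pics/w4.npy",im)
c=cv2.resize(im[120:300,180:380],None,fx=3.3,fy=3.3,interpolation=cv2.INTER_CUBIC);cv2.imwrite("pics/w4.png",c[:,:,::-1])
E
```

```text
clock: 7.95
tool_pos: [0.5662, 0.2295, 0.1391]
tool_rot: [[0.2, 0.98, -0.0], [0.98, -0.2, -0.0], [-0.0, -0.0, -1.0]]
contact_force: [-0.0, 0.6, -0.4]
finger_gap: 0.077
grasp_force: 25.0
clock: 8.45
tool_pos: [0.5665, 0.2312, 0.1053]
tool_rot: [[0.198, 0.98, 0.001], [0.98, -0.198, 0.001], [0.001, 0.001, -1.0]]
contact_force: [0.0, -0.3, -0.2]
finger_gap: 0.081
grasp_force: 25.0
[0.56649524 0.23117144 0.10531386] 24.96765822172165
pred front/butt [277.89862545 208.65776312] [274.96223747 288.31618652]
pin axis bottom [278.72496971 237.1435206 ]
```

View pics/w4.png

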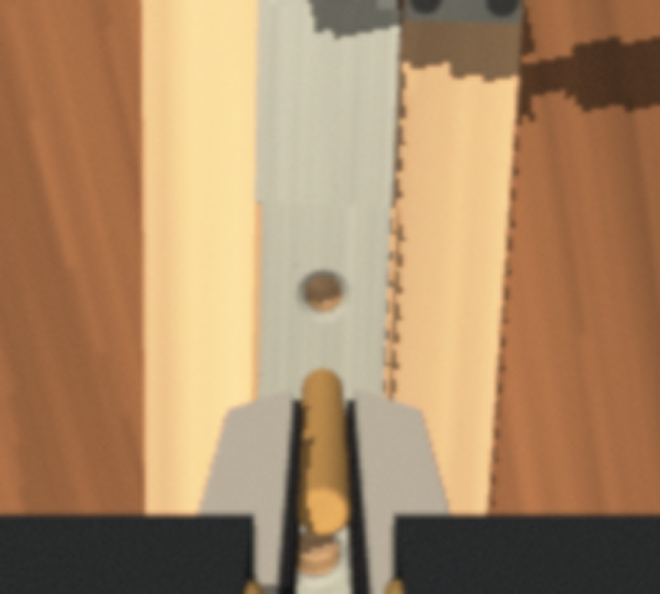

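Front hole at (277.5,208.1), within 1 mm of the prediction. The pin's lower end, at u≈277.2, lies in the same plane as the hole. Descend.

```bash
python3 -m creep '0 0 -.08 0;0 0 -.14 0;0 0 -.16 0;0 0 -.16 0;0 0 -.16 0;0 0 -.16 0'; python3 -m creep '0 0 -.01 0;0 0 -.02 0;0 0 -.03 0;0 0 -.03 0'
```

```text
clock: 9.0
tool_pos: [0.5666, 0.2312, 0.0254]
tool_rot: [[0.198, 0.98, 0.001], [0.98, -0.198, 0.001], [0.001, 0.001, -1.0]]
contact_force: [0.0, 0.1, -0.8]
finger_gap: 0.077
grasp_force: 25.0
clock: 9.33
tool_pos: [0.5654, 0.231, 0.0083]
tool_rot: [[0.198, 0.98, -0.001], [0.98, -0.198, -0.0], [-0.001, -0.001, -1.0]]
contact_force: [0.3, 0.3, -0.3]
finger_gap: 0.078
grasp_force: 25.0
```

```bash
python3 -m creep '0 0 -.008 0;0 0 -.016 0;0 0 -.023 0;0 0 -.023 0;0 0 -.023 0'; python3 -m creep '0 0 0 0;0 0 0 0;0 0 0 0;0 0 0 0;0 0 0 0' 0.3
```

```text
clock: 9.75
tool_pos: [0.5658, 0.231, -0.0026]
tool_rot: [[0.198, 0.98, -0.0], [0.98, -0.198, -0.0], [-0.0, -0.0, -1.0]]
contact_force: [-0.5, -0.9, -0.2]
finger_gap: 0.076
grasp_force: 25.0
clock: 10.17
tool_pos: [0.5659, 0.2312, -0.0022]
tool_rot: [[0.198, 0.98, 0.0], [0.98, -0.198, 0.0], [0.0, 0.0, -1.0]]
contact_force: [-0.1, 0.2, 0.8]
finger_gap: 0.3
grasp_force: 0.0
```

Released. Lift, then check the pin from above by measuring its brass top.

```bash
python3 -m creep '0 0 .08 0;0 0 .16 0;0 0 .24 0;0 0 .28 0;0 0 .28 0;0 0 .28 0;0 0 .28 0'; python3 - <<'E'
from h import *
s=env.get_state();im,d=env.snapshot("wrist");np.save("pics/w5.npy",im)
h=cv2.cvtColor(im,cv2.COLOR_RGB2HSV);m=cv2.inRange(h,(12,110,60),(30,255,255));m[:, :255]=0;m[:,300:]=0;m[:150]=0;m[300:]=0
n,l,st,ce=cv2.connectedComponentsWithStats(m)
for i in range(1,n):
    if st[i][4]>15: print(st[i],ce[i].round(1))
print("pred top",proj("wrist",[.5659,.2314,.064],s),"bottom",proj("wrist",[.5659,.2314,.032],s))
M=env.calibration("wrist")
for v in range(200,224,2):
    o,r=ray("wrist",(278,v),s);print(v,im[v,278],(o+r*d[v,278]).round(4))
E
```

```text
clock: 10.75
tool_pos: [0.5653, 0.2311, 0.1371]
tool_rot: [[0.198, 0.98, -0.001], [0.98, -0.198, -0.0], [-0.0, -0.001, -1.0]]
contact_force: [0.6, 0.4, -1.1]
finger_gap: 0.301
grasp_force: 0.0
[294 176   6 124 348] [297.1 246.4]
[275 196   8  17 119] [278.5 203.9]
[272 269  11  10  73] [277. 274.]
pred top [278.99781751 207.94092627] bottom [278.87663243 200.4805063 ]
200 [180 134  74] [0.5658 0.2352 0.0475]
202 [180 134  74] [0.5658 0.2355 0.0576]
204 [207 153  85] [0.5657 0.2348 0.0628]
206 [229 174  97] [0.5654 0.2334 0.0645]
208 [230 176  98] [0.565  0.2316 0.0644]
210 [231 176  97] [0.5646 0.2295 0.0629]
212 [173 144 106] [0.5643 0.2277 0.0628]
214 [184 178 156] [0.5624 0.2183 0.0321]
216 [186 180 159] [0.562  0.2162 0.0314]
218 [194 188 166] [0.5616 0.2145 0.0327]
220 [195 189 166] [0.5612 0.2126 0.0329]
222 [196 190 168] [0.5608 0.2103 0.032 ]
```

Pin stands seated: top at z 0.064, centre (0.565, 0.2316). Now the tube.

```bash
python3 -m creep '.115 -.895 0 0;.115 -.895 0 0;.115 -.895 0 0;.115 -.895 0 0;.115 -.895 0 0;.115 -.895 0 0;.115 -.895 0 0;.115 -.895 0 0;.115 -.895 0 0;.115 -.895 0 0;.115 -.895 0 0;.115 -.895 0 0;.115 -.895 0 0;.115 -.895 0 0;.115 -.895 0 0;.115 -.895 0 0;.115 -.895 0 0' 0.4; python3 - <<'E'
from h import *
s=env.get_state();im,d=env.snapshot("wrist")
p=s["tool_pos"];q=proj("wrist",[.6234,-.2165,.068],s);print(p,q)
g=cv2.cvtColor(im,cv2.COLOR_RGB2GRAY).astype(int);u,v=np.round(q).astype(int)
h=cv2.cvtColor(im,cv2.COLOR_RGB2HSV);m=cv2.inRange(h,(12,110,60),(30,255,255))[v-25:v+25,u-20:u+20]
n,l,st,ce=cv2.connectedComponentsWithStats(m)
for i in range(1,n): print(st[i],ce[i].round(1)+[u-20,v-25])
y,x=np.where(g[v-6:v+7,u-6:u+7]<70);print("bore",len(x),x.mean()+u-6,y.mean()+v-6);print("->",onz("wrist",(x.mean()+u-6,y.mean()+v-6),.066,s))
E
```

```text
clock: 12.22
tool_pos: [0.6236, -0.215, 0.1375]
tool_rot: [[0.196, 0.981, -0.0], [0.981, -0.196, 0.0], [0.0, -0.0, -1.0]]
contact_force: [-0.9, -0.0, 0.8]
finger_gap: 0.401
grasp_force: 0.0
[ 0.62357618 -0.2150411   0.13753285] [278.54538422 210.9594077 ]
[ 11   8  17  26 314] [277.8 206.1]
[25 34  1  1  1] [284. 220.]
[39 46  1  1  1] [298. 232.]
[39 49  1  1  1] [298. 235.]
bore 52 279.0192307692308 210.84615384615384
-> [ 0.62373795 -0.216955    0.066     ]
```

Tube bore seen at (279.0,210.8), i.e. (0.6237,−0.2167), on target. Descend and grip.

```bash
python3 -m creep '0 0 -.08 0;0 0 -.14 0;0 0 -.2 0;0 0 -.25 0;0 0 -.277 0;0 0 -.277 0;0 0 -.277 0;0 0 -.277 0'; python3 -m creep '0 0 0 0;0 0 0 0;0 0 0 0;0 0 0 0;0 0 0 0;0 0 0 0' 0.0 25
```

```text
clock: 12.93
tool_pos: [0.6244, -0.2168, 0.0008]
tool_rot: [[0.198, 0.98, 0.002], [0.98, -0.198, -0.001], [-0.0, 0.002, -1.0]]
contact_force: [0.7, -0.9, -0.0]
finger_gap: 0.398
grasp_force: 0.0
clock: 13.43
tool_pos: [0.6237, -0.2165, -0.0004]
tool_rot: [[0.198, 0.98, 0.001], [0.98, -0.198, 0.0], [0.0, 0.001, -1.0]]
contact_force: [-0.3, 0.5, 5.7]
finger_gap: 0.12
grasp_force: 25.0
```

```bash
python3 -m creep '0 0 .1 0;0 0 .2 0;0 0 .28 0;0 0 .28 0;0 0 .28 0;-.02 .1 .28 0;-.151 .748 .28 0;-.151 .748 .28 0;-.151 .748 .28 0;-.151 .748 .28 0;-.151 .748 .28 0;-.151 .748 .28 0;-.151 .748 .28 0;-.151 .748 .28 0;-.151 .748 .28 0;-.151 .748 .28 0;-.151 .748 .28 0;-.151 .748 .28 0;-.151 .748 .28 0;-.151 .748 .28 0'; python3 -m creep '0 0 -.07 0;0 0 -.07 0;0 0 -.07 0;0 0 -.07 0;0 0 -.07 0;0 0 -.07 0'; python3 - <<'E'
from h import *
s=env.get_state();im,d=env.snapshot("wrist");p=np.array(s["tool_pos"]);print(p,s["grasp_force"])
print("pred butt",proj("wrist",[.548,.1575,.032],s))
R=np.array(s["tool_rot"])
print("tube bottom",proj("wrist",p+[0,0,.008],s),"edge",proj("wrist",p+R@[.006,0,-.008],s))
c=cv2.resize(im[120:300,180:380],None,fx=3.3,fy=3.3,interpolation=cv2.INTER_CUBIC);cv2.imwrite("pics/w6.png",c[:,:,::-1])
E
```

```text
clock: 15.1
tool_pos: [0.5481, 0.1563, 0.1391]
tool_rot: [[0.2, 0.98, -0.0], [0.98, -0.2, -0.0], [-0.0, -0.0, -1.0]]
contact_force: [0.3, 0.7, -0.6]
finger_gap: 0.122
grasp_force: 25.0
clock: 15.6
tool_pos: [0.5485, 0.1577, 0.1053]
tool_rot: [[0.198, 0.98, 0.001], [0.98, -0.198, 0.001], [0.001, 0.001, -1.0]]
contact_force: [-0.1, -0.2, -0.4]
finger_gap: 0.125
grasp_force: 25.0
[0.54848251 0.15766973 0.10527287] 24.991461038589478
pred butt [277.79993477 208.68065696]
tube bottom [278.72022785 236.81069693] edge [278.71339381 227.91684874]
```

View pics/w6.png

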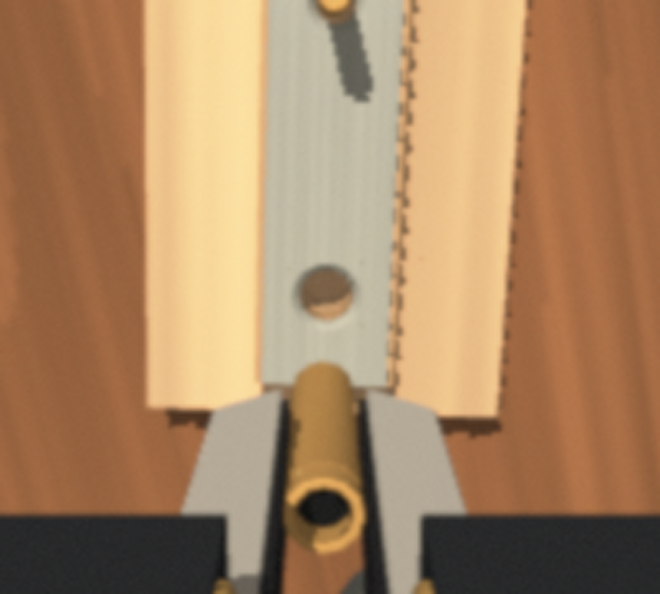

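Butt hole at (278.4,208.1). The tube's lower rim at (277.2,229.9) is slightly short and left, so I shift by about 0.5 mm and descend.

```bash
python3 -m creep '.001 .001 -.08 0;.001 .001 -.14 0;.001 .001 -.16 0;.001 .001 -.16 0;.001 .001 -.16 0;.001 .001 -.16 0'; python3 -m creep '0 0 -.01 0;0 0 -.02 0;0 0 -.03 0;0 0 -.03 0'
```

```text
clock: 16.15
tool_pos: [0.5491, 0.1582, 0.0254]
tool_rot: [[0.198, 0.98, 0.001], [0.98, -0.198, 0.001], [0.001, 0.001, -1.0]]
contact_force: [0.1, -0.5, 0.1]
finger_gap: 0.124
grasp_force: 25.0
clock: 16.48
tool_pos: [0.5482, 0.1581, 0.0085]
tool_rot: [[0.198, 0.98, -0.0], [0.98, -0.198, -0.0], [-0.0, -0.0, -1.0]]
contact_force: [1.6, 0.5, -0.8]
finger_gap: 0.121
grasp_force: 25.0
```

```bash
python3 -m creep '0 0 -.008 0;0 0 -.016 0;0 0 -.023 0;0 0 -.023 0;0 0 -.023 0'; python3 -m creep '0 0 0 0;0 0 0 0;0 0 0 0;0 0 0 0;0 0 0 0' 0.3;  python3 -m creep '0 0 .08 0;0 0 .16 0;0 0 .24 0;0 0 .28 0;0 0 .28 0;0 0 .28 0;0 0 .28 0'; python3 - <<'E'
from h import *
s=env.get_state();im,d=env.snapshot("wrist")
for v in list(range(196,222,2))+list(range(134,156,2)):
    o,r=ray("wrist",(278,v),s);print(v,im[v,278],(o+r*d[v,278]).round(4))
E
```

```text
clock: 16.9
tool_pos: [0.5483, 0.1579, -0.0026]
tool_rot: [[0.198, 0.98, -0.0], [0.98, -0.198, -0.0], [-0.0, -0.0, -1.0]]
contact_force: [-0.2, 0.5, -0.6]
finger_gap: 0.123
grasp_force: 25.0
clock: 17.32
tool_pos: [0.5484, 0.1581, -0.0023]
tool_rot: [[0.198, 0.98, -0.0], [0.98, -0.198, 0.0], [0.0, -0.0, -1.0]]
contact_force: [-0.4, -0.6, -0.5]
finger_gap: 0.296
grasp_force: 0.0
clock: 17.9
tool_pos: [0.5479, 0.1582, 0.1371]
tool_rot: [[0.198, 0.98, -0.001], [0.98, -0.198, 0.0], [-0.0, -0.001, -1.0]]
contact_force: [-0.2, -0.3, 0.6]
finger_gap: 0.304
grasp_force: 0.0
196 [126  96  59] [0.5483 0.1621 0.0275]
198 [180 133  74] [0.5483 0.1624 0.0386]
200 [180 134  75] [0.5483 0.1621 0.0468]
202 [182 134  75] [0.5483 0.1622 0.0559]
204 [220 165  92] [0.5483 0.1623 0.0648]
206 [134 101  57] [0.5477 0.1592 0.0587]
208 [26 26 24] [0.5473 0.1573 0.0581]
210 [33 32 30] [0.5469 0.1556 0.0585]
212 [38 34 32] [0.5465 0.1536 0.058 ]
214 [148 112  63] [0.5462 0.152  0.0588]
216 [212 159  92] [0.5461 0.1516 0.0642]
218 [126 118  99] [0.5441 0.1414 0.0317]
220 [138 134 118] [0.5438 0.1399 0.0336]
134 [199 193 170] [0.56   0.2203 0.0334]
136 [200 194 171] [0.5596 0.2186 0.0329]
138 [200 193 171] [0.5593 0.2168 0.0319]
140 [199 193 170] [0.5589 0.215  0.033 ]
142 [200 193 171] [0.5586 0.2132 0.0325]
144 [199 192 171] [0.5582 0.2114 0.0325]
146 [198 193 170] [0.5578 0.2096 0.0322]
148 [199 192 170] [0.5575 0.2078 0.0326]
150 [197 191 169] [0.5571 0.206  0.0323]
152 [198 192 170] [0.5568 0.2042 0.0325]
154 [199 193 171] [0.5564 0.2024 0.0331]
```

Tube seated too: top at 0.0645, centre about (0.5475,0.157). On to the scale: turn +11° and open to 0.65.

```bash
python3 -m creep '-.173 -.801 0 .061;-.173 -.801 0 .061;-.173 -.801 0 .061;-.173 -.801 0 .061;-.173 -.801 0 .061;-.173 -.801 0 .061;-.173 -.801 0 .061;-.173 -.801 0 .061;-.173 -.801 0 .061;-.173 -.801 0 .061;-.173 -.801 0 .061;-.173 -.801 0 .061;-.173 -.801 0 .061;-.173 -.801 0 .061;-.173 -.801 0 .061;-.173 -.801 0 .061;-.173 -.801 0 .061' 0.65; python3 - <<'E'
from h import *
s=env.get_state();im,d=env.snapshot("wrist");p=np.array(s["tool_pos"]);print(s["clock"],p,np.array(s["tool_rot"])[:2,0])
for q in ([.4623,-.2047,.01],[.4618,-.2805,.01],[.462,-.2426,.01]): print(proj("wrist",q,s).round(1))
cv2.imwrite("pics/w7.png",cv2.resize(im[120:320,180:380],None,fx=3,fy=3,interpolation=cv2.INTER_CUBIC)[:,:,::-1])
np.save("pics/w7.npy",im)
E
```

```text
clock: 19.37
tool_pos: [0.4622, -0.2416, 0.1376]
tool_rot: [[0.006, 1.0, -0.0], [1.0, -0.006, 0.0], [0.0, -0.0, -1.0]]
contact_force: [-0.2, 0.5, -0.9]
finger_gap: 0.65
grasp_force: 0.0
19.3667 [ 0.46218201 -0.24161065  0.1376233 ] [0.00622848 0.99998058]
[278.2 160.6]
[278.2 232.5]
[278.1 197.5]
```

View pics/w7.png

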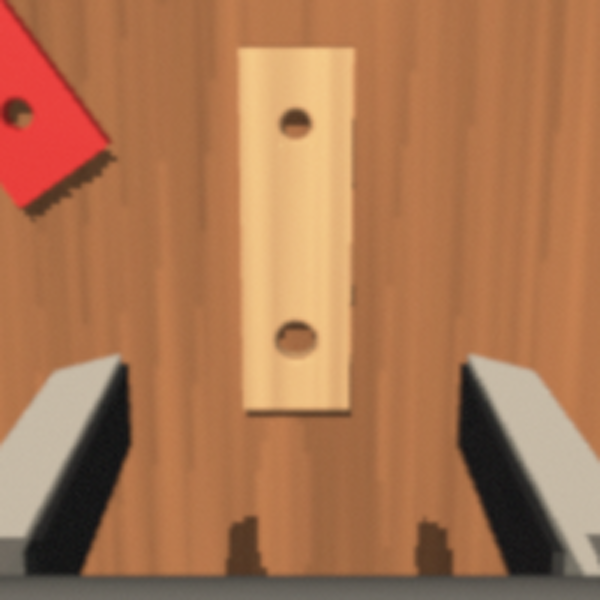

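Holes at (278.0,160.7) and (278.3,232.7), exactly as predicted. The centre is at (0.462,−0.2427). Descend.

```bash
python3 -m creep '0 0 -.08 0;0 0 -.16 0;0 0 -.24 0;0 0 -.3 0;0 0 -.33 0;0 0 -.34 0;0 0 -.34 0;0 0 -.34 0;0 0 -.34 0'; python3 -m creep '0 0 -.004 0;0 0 -.008 0;0 0 -.012 0;0 0 -.012 0;0 0 -.012 0'
```

```text
clock: 20.17
tool_pos: [0.4629, -0.2427, -0.031]
tool_rot: [[0.007, 1.0, 0.002], [1.0, -0.007, -0.0], [-0.0, 0.002, -1.0]]
contact_force: [-0.4, 0.2, 0.4]
finger_gap: 0.651
grasp_force: 0.0
clock: 20.58
tool_pos: [0.4624, -0.2423, -0.038]
tool_rot: [[0.008, 1.0, 0.001], [1.0, -0.008, 0.0], [0.0, 0.001, -1.0]]
contact_force: [1.2, 1.3, 5.4]
finger_gap: 0.649
grasp_force: 3.0
```

```bash
python3 -m creep '0 0 .002 0;0 0 .002 0;0 0 .002 0;0 0 .002 0;0 0 .002 0;0 0 .002 0;0 0 .002 0;0 0 .002 0' 0.0 25; python3 -m creep '0 0 .03 0;0 0 .06 0;0 0 .06 0;0 0 .06 0'
```

```text
clock: 21.25
tool_pos: [0.4619, -0.2424, -0.0374]
tool_rot: [[0.008, 1.0, -0.0], [1.0, -0.008, 0.0], [0.0, -0.0, -1.0]]
contact_force: [-0.9, 0.6, 1.2]
finger_gap: 0.403
grasp_force: 25.0
clock: 21.58
tool_pos: [0.4624, -0.2424, -0.007]
tool_rot: [[0.007, 1.0, 0.001], [1.0, -0.007, -0.0], [-0.0, 0.001, -1.0]]
contact_force: [-0.1, 0.6, -1.7]
finger_gap: 0.399
grasp_force: 25.0
```

Scale gripped (gap 0.40 ≈ 38 mm). Lift and carry over to the jig with a −13° turn.

```bash
python3 -m creep '0 0 .08 0;0 0 .16 0;0 0 .25 0;0 0 .25 0;0 0 .25 0;.19 .874 .25 -.073;.19 .874 .25 -.073;.19 .874 .25 -.073;.19 .874 .25 -.073;.19 .874 .25 -.073;.19 .874 .25 -.073;.19 .874 .25 -.073;.19 .874 .25 -.073;.19 .874 .25 -.073;.19 .874 .25 -.073;.19 .874 .25 -.073;.19 .874 .25 -.073;.19 .874 .25 -.073;.19 .874 .25 -.073;.19 .874 .25 -.073'; python3 -m creep '0 0 0 0;0 0 0 0;0 0 0 0;0 0 0 0'; python3 - <<'E'
from h import *
s=env.get_state();im,d=env.snapshot("wrist");p=np.array(s["tool_pos"]);print(p)
R=np.array(s["tool_rot"])
for x in(.038,-.038): print(proj("wrist",p+R@[x,0,-.0474],s))
np.save("pics/w8.npy",im);np.save("pics/w8d.npy",d)
cv2.imwrite("pics/w8.png",cv2.resize(im[60:340,140:420],None,fx=2.1,fy=2.1,interpolation=cv2.INTER_CUBIC)[:,:,::-1])
E
```

```text
clock: 23.25
tool_pos: [0.5563, 0.193, 0.1166]
tool_rot: [[0.236, 0.972, -0.001], [0.972, -0.236, -0.001], [-0.001, -0.001, -1.0]]
contact_force: [-0.3, -0.2, -0.7]
finger_gap: 0.404
grasp_force: 25.0
clock: 23.58
tool_pos: [0.5569, 0.1942, 0.1178]
tool_rot: [[0.235, 0.972, 0.0], [0.972, -0.235, 0.0], [0.0, -0.0, -1.0]]
contact_force: [-0.1, -0.9, -1.4]
finger_gap: 0.402
grasp_force: 25.0
[0.5569189  0.19420741 0.1177815 ]
[279.00256046 189.32639925]
[278.90060802 323.10971258]
```

View pics/w8.png

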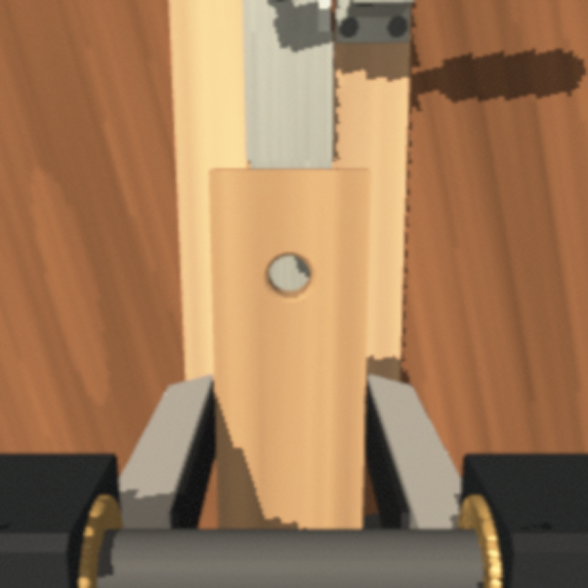

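Small hole at (277.3,190.2), against a prediction of (279.0,189.3): about 1 mm off. I'll check level and height from depth.

```bash
python3 - <<'E'
from h import *
s=env.get_state();d=np.load("pics/w8d.npy");im=np.load("pics/w8.npy")
P=[]
for v in range(145,300,3):
  for u in range(246,310,3):
    if (u-277)**2+(v-190)**2<200 or d[v,u]<=0: continue
    o,r=ray("wrist",(u,v),s);P.append(o+r*d[v,u])
P=np.array(P);m=np.median(P[:,2]);P=P[abs(P[:,2]-m)<.01]
A=np.c_[P[:,:2]-P[:,:2].mean(0),np.ones(len(P))];c=np.linalg.lstsq(A,P[:,2],rcond=None)[0];R=np.array(s["tool_rot"])
print(len(P),"slopes tool x,y:",c[:2]@R[:2,0],c[:2]@R[:2,1])
ctr=P[:,:2].mean(0);ztop=lambda q:c[2]+c[:2]@(q-ctr)
p=np.array(s["tool_pos"]);print(p,"top z at TCP",ztop(p[:2]))
h=onz("wrist",(277.3,190.2),ztop(p[:2]+.038*R[:2,0])-.001,s);print("small hole top",h,"tool",R.T@(h-p))
# side edges of scale: columns of depth jump
for v in (150,165,215,230):
  row=d[v];ok=np.where((row[225:335]>0)&(abs(row[225:335]-row[277 if v<175 or v>205 else 260])<.012))[0]+225
  for u in(ok[0],ok[-1]):
    o,r=ray("wrist",(u,v),s);q=o+r*(ztop(p[:2])-o[2])/r[2];print(v,u,(R.T@(q-p)).round(4))
pin=np.array([.5657,.2314]);tube=np.array([.548,.1578]);M=(pin+tube)/2;e=pin-tube;print(M,np.degrees(np.arctan2(e[1],e[0])),np.degrees(np.arctan2(R[1,0],R[0,0])))
E
```

```text
1072 slopes tool x,y: -0.0005374392029639026 0.0020210657172555734
[0.55692968 0.19439522 0.11778978] top z at TCP 0.1654981068904922
small hole top [0.56488172 0.23095366 0.16447768] tool [ 0.03742137 -0.00086545 -0.04667341]
150 239 [ 0.0577 -0.0198 -0.0477]
150 315 [ 0.0577  0.0177 -0.0477]
165 240 [ 0.0503 -0.0195 -0.0477]
165 315 [ 0.0503  0.0179 -0.0477]
215 241 [ 0.0246 -0.0196 -0.0477]
215 314 [ 0.0246  0.0181 -0.0477]
230 241 [ 0.0166 -0.0198 -0.0477]
230 313 [ 0.0165  0.0178 -0.0477]
[0.55685 0.1946 ] 76.47777088224711 76.39938698214715
```

Level to 0.1°, parallel to the knife. Shift (+0.9,+0.6) mm and come down 81 mm, putting the underside at about 0.0745.

```bash
python3 -m creep '.002 .001 0 0;.002 .001 -.05 0;.002 .001 -.1 0;.002 .001 -.13 0;.002 .001 -.15 0;.002 .001 -.162 0;.002 .001 -.162 0;.002 .001 -.162 0;.002 .001 -.162 0;.002 .001 -.162 0;.002 .001 -.162 0;.002 .001 -.162 0'; python3 - <<'E'
from h import *
s=env.get_state();p=np.array(s["tool_pos"]);R=np.array(s["tool_rot"]);print(p,s["contact_force"],s["grasp_force"],"underside",p[2]+.0377)
im,d=env.snapshot("wrist")
for x in(.0374,-.0386):print("hole xy",(p+R@[x,-.0009,0])[:2])
print("pin top px",proj("wrist",[.5657,.2314,.064],s),"hole px",proj("wrist",p+R@[.0374,-.0009,-.0477],s))
t,_=env.snapshot("scene")
a=cv2.resize(im[150:230,238:318],(400,400),interpolation=cv2.INTER_CUBIC);b=cv2.resize(t[140:240,330:430],(400,400),interpolation=cv2.INTER_CUBIC)
cv2.imwrite("pics/w9.png",np.hstack([a,b])[:,:,::-1])
E
```

```text
clock: 24.63
tool_pos: [0.5581, 0.1953, 0.0371]
tool_rot: [[0.235, 0.972, 0.001], [0.972, -0.235, 0.001], [0.001, 0.0, -1.0]]
contact_force: [-0.5, 0.4, -0.1]
finger_gap: 0.397
grasp_force: 25.0
[0.55807414 0.19531819 0.03712691] [-0.52085642  0.35166129 -0.06268151] 24.999892115592957 underside 0.07482691062938814
hole xy [0.56597524 0.23188514]
hole xy [0.54814171 0.15800712]
pin top px [277.00241597 185.01844202] hole px [277.23108022 190.5966152 ]
```

View pics/w9.png

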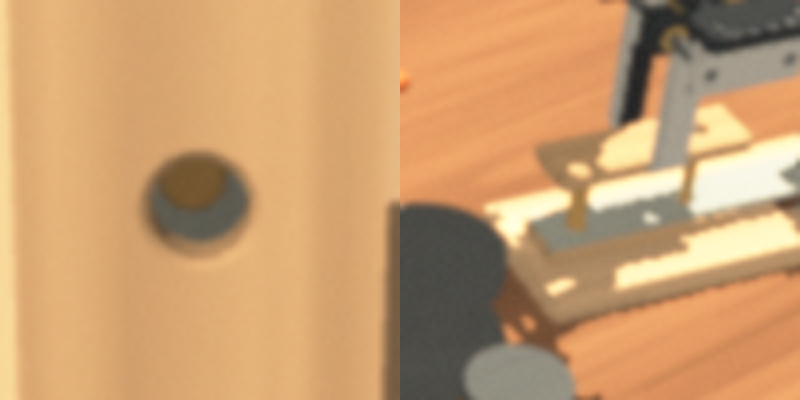

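Seen through the small hole at (277,190), the pin's top is offset only by the expected parallax. In the scene view, the scale hovers level above pin and tube. Let it settle and hand in.

```bash
python3 -m creep '0 0 0 0;0 0 0 0;0 0 0 0;0 0 0 0;0 0 0 0;0 0 0 0' && python3 -c "
from plant import env
print(env.sign_off())"
```

```text
clock: 25.23
tool_pos: [0.5579, 0.1951, 0.0367]
tool_rot: [[0.235, 0.972, -0.0], [0.972, -0.235, 0.0], [0.0, -0.0, -1.0]]
contact_force: [0.1, -0.8, 0.3]
finger_gap: 0.399
grasp_force: 25.0
the job is handed in; nothing more can be done
None
```

The pin and tube are seated and released, and the scale is held level about 10 mm above them, each hole within about 1 mm of its pin or tube; I handed the job in at 25 s (sign-off returned no verdict).

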